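Lock the tea spatula into its tray with the red snap cap

TASK

Lay the bamboo tea spatula flat in its compartment of the bamboo tray, blade in the wide pocket and handle in the narrow channel, and let go of it; then fit the red cap upright over the steel stud beside the handle and press it past the click until it is fully home, so that it locks the spatula in. Finish while still holding the cap and pressing it firmly down (do not release it or back off); leave the sugar bowl and the glass cup on the counter where they are.

Things in the scene. Friction and masses are not known exactly. Their poses are not given: they have to be found in the camera images.
- tray: brown bamboo tool tray, fixed, 200 (x) x 132 (y) x 20 mm high, floor 8 mm thick. Origin: centre of its underside. The green-floored spatula compartment runs along x at y = -15 mm: blade pocket 47 mm wide, x = 35 to 94, wall tops 18 mm; no walls at x = -50 to 35 (room for fingers, outer rim notched at y = -63); handle channel 22 mm wide, x = -94 to -50, tops at 16 mm. Stud at (-60, 13)
- slot (a point): point on the tray's inner floor, 8 mm above the counter, where the spatula's origin lies when it is laid in the compartment; x along the compartment towards the wide blade pocket, z up. Play is about 8 mm lengthwise and 4 mm sideways
- spatula: loose flat pale bamboo tea spatula, about 60 g, 170 mm long, lying flat on the counter. Origin: middle of its length, on its underside; x along it towards the blade, z up. Handle 14 mm wide, 10 mm thick, x = -85 to 27 mm; blade 36 mm wide, 5 mm thick, x = 25 to 85 mm. Centre of mass near x = 5 mm; grip the handle about x = 0
- blade_tip (a point): middle of the spatula's blade edge, at x = +85 mm of the spatula
- cap: loose red plastic snap cap, about 45 g, standing on the counter, open side down. Flange disc 59 mm across, 5 mm thick at the bottom; on it a round hub 34 mm across, its top at 31 mm (grip the hub; fingertips may rest on the flange and push it). Hole from below 19 mm across through the flange, 25 mm inside, 26 mm deep. Origin: centre of its underside, z up; yaw does not matter
- home (a point): top centre of the shoulder round the stud, 20 mm above the counter (axes as the tray's): the cap's origin lies here when fully home. The steel stud, 16 mm across, rises 22 mm above this point, its top 10 mm a cone narrowing to 6 mm; four sprung balls stick out of it to 22 mm across, 10 mm above this point
- seat: steel shoulder disc round the stud, fixed on the tray floor, 30 mm across, 12 mm high; origin: centre of its underside. The cap first lands on the sprung balls 14 mm above home and resists with 5 to 12 N (not yet home). Pushed on, the force drops 13 to 10 mm above home, the balls snap in behind the flange at 5 to 1 mm (click) and the cap lands hard on this shoulder. Press firmly: 8 to 20 N
- cup3: small glass cup, 62 mm across the rim, 70 mm tall, upright; origin at the centre of its underside. A bystander: leave it alone (it stands on the counter; two more like it stand on the low glass shelf along the back)
- sugar_bowl: white porcelain sugar bowl with lid, 92 mm across, 89 mm tall, on the counter; origin at the centre of its underside. A bystander: leave it alone
Not all that is in view belongs to the job. What is meant by the tray is not blue or turquoise, and is the larger of those in its own colour.

How it is judged (in metres and radians):
On the way, in this order (a step that is already met when the one before it is completed fails the run):
1. the spatula lies flat in its compartment, blade in the wide pocket, and the fingers have let go of it (x of spatula in the frame of slot between -0.012 and 0.012 m and y of spatula in the frame of slot between -0.007 and 0.007 m and z of spatula in the frame of slot between -0.003 and 0.003 m and x of blade_tip in the frame of slot above 0.06 m and angle between the x axis of spatula and the x axis of slot, either way round below 0.12 rad and angle between the z axis of spatula and the z axis of slot, either way round below 0.06 rad and contact force between the fingers and spatula below 0.1 N), for 0.2 s.
2. the cap is snapped fully home on the stud (z of cap in the frame of home between -0.0025 and 0.0025 m and horizontal distance between cap and home below 0.003 m and angle between cap's own z axis and vertical below 0.08 rad), for 0.2 s.
At the end, for the whole second after the job is handed in: Spatula flat in its compartment (12 mm along, 7 mm across, 3 mm in height, 0.12 rad, blade in the wide pocket); cap home (2.5 mm in height, 3 mm sideways, upright within 0.08 rad), fingers still on it and pressing it on the shoulder with more than 5 N (all of step 2 and x of spatula in the frame of slot between -0.012 and 0.012 m and y of spatula in the frame of slot between -0.007 and 0.007 m and z of spatula in the frame of slot between -0.003 and 0.003 m and x of blade_tip in the frame of slot above 0.06 m and angle between the x axis of spatula and the x axis of slot, either way round below 0.12 rad and angle between the z axis of spatula and the z axis of slot, either way round below 0.06 rad and contact force between cap and seat above 5 N and contact force between the fingers and cap above 3 N); the arm keeps its last pose, push and grip.
It fails at once if the glass cup on the counter or the sugar bowl is moved by more than 30 mm (distance of any of cup3, sugar_bowl from where it was at the start of the episode above 0.03 m).
It also fails if it takes over 58 s, if anything falls off the work surface, if the arm or the gripper's body presses on something with over 40 N, if the wrist force passes 120 N, or if a joint passes its speed limit or range.

ROBOT

A 7-joint arm with a two-finger parallel gripper is mounted at the origin on the work surface. World frame = base frame: x ahead of the robot, y to its left, z up, the work surface at z = 0. Lengths are in mm, angles in rad, forces in N, time in s.
With the tool pointing down it reaches from about 350 to 900 mm from the base axis. Payload 7.2 kg.
Tool frame: the origin (TCP) lies on the centre line of the jaws, within the pads' length; the fingertips stand 8 mm ahead of it and the grasp point (between the pads) lies 11 mm behind it; z points along the fingers, y is the line along which they close (so a half turn about z gives the same grasp; the last joint's range is limited). The gripper opens to 88 mm and grips with 3 to 60 N. Pads are 20 mm wide; open, the fingers measure 115 mm over their backs; the gripper's body (75 mm by 178 mm) begins 61 mm behind the grasp point.
Start: joints at [-1.194, 0.411, -0.013, 1.596, 0.006, 1.134, -0.082], TCP at [268.933, 564.184, 230.653] pointing down, gripper open.
Joint ranges: [-2.95, 2.95], [-0.29, 1.99], [-1.47, 1.44], [0.14, 2.54], [-1.03, 4.17], [0.13, 1.85], [-2.86, 2.86]. Speed limits (rad/s): [2.39, 2.39, 3.01, 3.01, 3.14, 3.14, 3.14].

INTERFACE

Orientations are given as a rotation vector (axis times angle).
In Python, from plant import monitor, optics, ticket, spotter gives the robot as it stands.
- The arm moves only by the tool jog_arm, never from a script. Its argument "increments" is text: rows parted by semicolons, each of 7 numbers parted by spaces: the shift along the world's x, y, z in m, then the turn, a rotation vector about the world's x, y, z in rad, then the finger opening in m, from 0 to 0.0878. In form: dx dy dz ax ay az hand; .... A call has 1 to 8 rows; each row is the pose to reach, as a shift and turn from the pose commanded when the call began; what a row does not reach only later rows make up. A row lasts 1/12 s, in which the tool goes at most 41.7 mm and 7.16 degrees, less where a joint would pass 70% of its speed; a pose out of reach is approached as far as the arm can. A call with a gripper value outside its range is refused whole. The fingers move at their own pace and stop on an object; "squeeze" is the grip in N (left out, the last holds). Time passes only in rows, so rows that repeat a pose let the fingers close. It gives the time, the measured TCP pose, the force, the opening and the grip force at its end, in the units of the state.
- monitor.sense(): the state, without advancing time (a new reading comes with each control period).
- optics.snapshot(name): name is "scene" or "top" or "wrist"; returns the picture (400x640x3 uint8, red, green, blue); there is no depth.
- optics.camera_model(name): a dict with "mtx" (3x3 intrinsics, pixels), "extrinsics" (4x4, takes a point from camera to world coordinates). Camera axes: x right, y down, z forward; pixel columns grow to the right and rows downward; lengths in mm; the calibration is good to about 2 mm. A picture is of the moment at which its call begins: read the wrist's pose just before it. camera_model takes no time and is no camera call; for the wrist camera it gives the pose at the moment of the call.
- ticket.hand_in(): hands the job in; it is judged then, once.
Trained networks look in the newest picture that a camera, given by its name, has taken for a name from the list of things; names that differ only in an ending like _2 or _b are one class to them, and where a whole thing is asked for, a point or a joint stands for the part that bears it (a point fixed in the world has none). Each returns a list of dicts, best first, with "confidence" (0 to 1); they miss things now and then, are a little off and sometimes report something else, mostly with a low value. They report only what shows in the picture. A call takes as long as a camera call. They do not tell look-alikes from the thing itself.
- spotter.boxes_of(camera, label): "centre" ([x, y, z] in mm, in world coordinates, good to about 4 mm: the middle of the surface that is visible of it).
- spotter.cut_out(camera, label): "region" (400x640 bool, what is visible of it).
The state is a dict: "time_s": time; "joints": joint angles; "joint_velocities": joint speeds; "joint_efforts": joint torques, N m; "eef_pos": TCP position; "tcp_rot": TCP orientation; "wrist_force": force on the tool from outside, world axes, zero at the start; "torque": the same for the moment, N m; "width": finger opening in mm; "grip_force": force on a finger pad.
Only numpy, scipy, OpenCV 4.12 (cv2) and the standard library are available. Lean on these libraries where they do the work, as an engineer would, in place of code of your own. Each camera call takes 0.05 s, during which the arm holds its last target. There are 200 camera calls.

## Working session

There is one attempt and no reset: what is moved stays moved. The work goes in short steps, Python scripts to look and compute and a tool call to move; the robot and the scene stay as the last step left them, time stands still between calls to the robot, and variables do not carry over. Pictures are saved under pics/ and viewed, at most 10 in all, crops included, and the job is handed in when it is done.

Besides the shell and the picture viewer there is one more tool, called by a JSON object that holds its "api" and its "payload", one argument or row to a line. jog_arm: Moves the arm, as the interface text tells. Its arguments: {"type":"object","properties":{"increments":{"type":"string"},"squeeze":{"type":"number"}},"required":["increments"]}

```bash
ls; mkdir -p pics
python3 - <<'E'
from plant import monitor, optics, ticket, spotter
import cv2,numpy as np
print(monitor.sense())
for n in ("top","scene"):
    im=optics.snapshot(n); cv2.imwrite(f"pics/{n}0.png",im[:,:,::-1]); m=optics.camera_model(n); print(n,m)
    for l in ("tray","spatula","cap","seat","cup3","sugar_bowl"):
        try: print(n,l,[(np.round(d["centre"],1).tolist(),round(d["confidence"],2)) for d in spotter.boxes_of(n,l)])
        except Exception as e: print(l,e)
E
```

```text
pics
{'time_s': 0.0, 'joints': array([-1.19418415,  0.41191984, -0.01271864,  1.59704112,  0.0055789 ,
        1.13429139, -0.08218324]), 'joint_velocities': array([-1.92254539e-04,  6.59420767e-04, -5.12320131e-05, -4.47899551e-04,
       -2.23156575e-03, -5.46025788e-04, -6.06571975e-04]), 'joint_efforts': array([-3.88677608e-04, -5.87938714e+01,  6.41795509e-01, -2.91092652e+01,
       -5.36940701e-02,  1.82587747e-02,  1.43227435e-04]), 'eef_pos': array([268.74541222, 563.72270522, 229.79780239]), 'tcp_rot': array([-6.92845306e-01, -3.06396610e+00,  2.51684685e-03]), 'wrist_force': array([-0.13390875,  0.72189091,  0.65455892]), 'torque': array([ 0.00276368, -0.01804753, -0.02255223]), 'grip_force': 0.0, 'width': 87.84002979188485}
top {'mtx': array([[519.6887933 ,   0.        , 318.708552  ],
       [  0.        , 519.6887933 , 201.72070174],
       [  0.        ,   0.        ,   1.        ]]), 'extrinsics': array([[-5.69670548e-02, -9.77732265e-01,  2.01976170e-01,
         2.17275297e+02],
       [-9.98367270e-01,  5.66374873e-02, -7.41545079e-03,
        -1.08852179e+01],
   
[... 733 characters left out ...]
72e+03],
       [ 9.89454436e-01,  1.04911325e-01, -9.98675725e-02,
         1.07992071e+02],
       [ 1.96918079e-04, -6.90455148e-01, -7.23375179e-01,
         9.03656700e+02],
       [ 0.00000000e+00,  0.00000000e+00,  0.00000000e+00,
         1.00000000e+00]])}
scene tray [([358.4, -180.7, 8.2], 0.97), ([306.2, -387.5, 9.6], 0.9), ([292.9, 231.6, 4.7], 0.81), ([567.3, 15.1, 3.9], 0.8)]
scene spatula [([541.9, 283.7, 1.8], 0.77), ([721.9, -316.6, 63.3], 0.56), ([552.8, -293.7, 9.3], 0.43)]
scene cap [([552.8, -292.0, 11.8], 0.68), ([570.4, 16.4, 3.9], 0.16)]
scene seat [([238.8, 197.1, 23.7], 0.47)]
scene cup3 [([708.7, 239.6, 47.2], 0.55)]
scene sugar_bowl [([721.5, -317.9, 65.9], 0.69)]
```

View pics/top0.png

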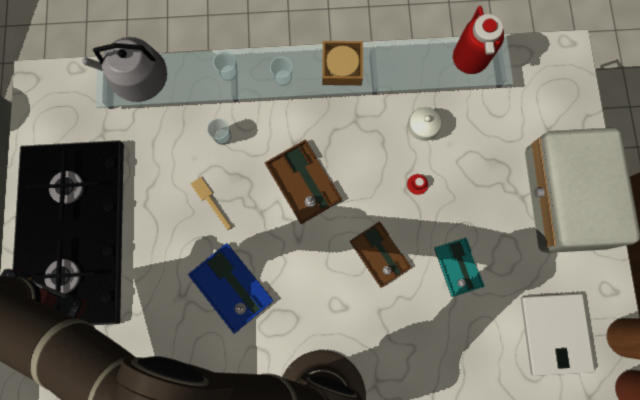

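View pics/scene0.png

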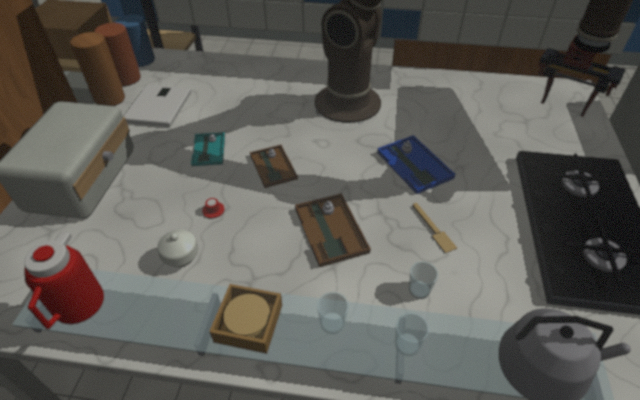

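In the pictures, these could be taken for the tray: large brown (top view 305,181), small brown (381,254), blue (233,287) and turquoise (459,267). I choose the large brown one, near world (568,17), with its pocket end towards (295,160) and stud at (310,201). The spatula is at (212,203) and the red cap at (417,184). The red thermos (480,35) and the white bowl (425,123) are not wanted. I'll take close wrist views next.

{"api": "jog_arm", "payload": {
  "increments": "0.25 -0.30 0.06 0 0 0.9 0.0878;0.25 -0.30 0.06 0 0 0.9 0.0878;0.25 -0.30 0.06 0 0 0.9 0.0878;0.25 -0.30 0.06 0 0 0.9 0.0878;0.25 -0.30 0.06 0 0 0.9 0.0878;0.25 -0.30 0.06 0 0 0.9 0.0878;0.25 -0.30 0.06 0 0 0.9 0.0878;0.25 -0.30 0.06 0 0 0.9 0.0878",
  "squeeze": 15
}}

```text
time_s: 1.37
eef_pos: [473.2, 318.9, 280.0]
tcp_rot: [-0.72, 3.058, 0.001]
wrist_force: [1.5, 1.0, -0.9]
width: 87.8
grip_force: 0.0
```

{"api": "jog_arm", "payload": {
  "increments": "0 0 0 0 0 0 0.0878;0 0 0 0 0 0 0.0878;0 0 0 0 0 0 0.0878"
}}

```text
time_s: 1.62
eef_pos: [472.2, 320.5, 279.5]
tcp_rot: [0.707, -3.061, -0.001]
wrist_force: [-0.5, 0.7, 0.5]
width: 88.0
grip_force: 0.0
```

```bash
cat > h.py <<'E'
from plant import monitor, optics, ticket, spotter
import cv2,numpy as np
from scipy.spatial.transform import Rotation as R
def ray(m,uv):
    K,E=m["mtx"],m["extrinsics"]; d=np.linalg.solve(K,[uv[0],uv[1],1.]); return E[:3,3],E[:3,:3]@d
def onz(m,uv,z):
    o,d=ray(m,uv); return o+d*(z-o[2])/d[2]
def proj(m,P):
    K,E=m["mtx"],m["extrinsics"]; p=(np.atleast_2d(P)-E[:3,3])@E[:3,:3]; q=p@K.T; return q[:,:2]/q[:,2:]
def tri(obs):  # [(model,uv)]
    A=np.zeros((3,3));b=np.zeros(3)
    for m,uv in obs:
        o,d=ray(m,uv); d=d/np.linalg.norm(d); M=np.eye(3)-np.outer(d,d); A+=M; b+=M@o
    return np.linalg.solve(A,b)
def shot(n,f):
    m=optics.camera_model(n); im=optics.snapshot(n); cv2.imwrite(f"pics/{f}.png",im[:,:,::-1]); return m,im
def st():
    s=monitor.sense(); M=R.from_rotvec(s["tcp_rot"]).as_matrix()
    print("t",round(s["time_s"],2),"tcp",np.round(s["eef_pos"],1),"yaxis deg",round(np.degrees(np.arctan2(M[1,1],M[0,1])),1),"z",np.round(M[:,2],3),"F",np.round(s["wrist_force"],1),"w",round(s["width"],1),"g",round(s["grip_force"],1),"q",np.round(s["joints"],2))
    return s
E
python3 - <<'E'
from h import *
st(); m,im=shot("wrist","w1"); print(m)
for l in ("spatula","tray","cup3"):
    print(l,[(np.round(d["centre"],1).tolist(),round(d["confidence"],2)) for d in spotter.boxes_of("wrist",l)])
E
```

```text
t 1.62 tcp [472.2 320.5 279.5] yaxis deg 116.0 z [-0.     0.001 -1.   ] F [-0.5  0.7  0.5] w 88.0 g 0.0 q [-0.64  0.28 -0.05  1.66  0.01  1.2   1.33]
{'mtx': array([[322.10662673,   0.        , 320.55535379],
       [  0.        , 322.10662673, 203.1059999 ],
       [  0.        ,   0.        ,   1.        ]]), 'extrinsics': array([[-4.39509006e-01,  8.64402861e-01,  2.44212056e-01,
         4.06104281e+02],
       [ 8.98238163e-01,  4.23011592e-01,  1.19287030e-01,
         2.86900819e+02],
       [-1.92480427e-04,  2.71788313e-01, -9.62357042e-01,
         4.32985775e+02],
       [ 0.00000000e+00,  0.00000000e+00,  0.00000000e+00,
         1.00000000e+00]])}
spatula [([555.7, 16.4, 6.8], 0.37)]
tray [([326.0, 255.2, 10.2], 0.78), ([557.4, 19.9, 5.7], 0.57)]
cup3 [([501.0, 13.0, 17.5], 0.47)]
```

View pics/w1.png

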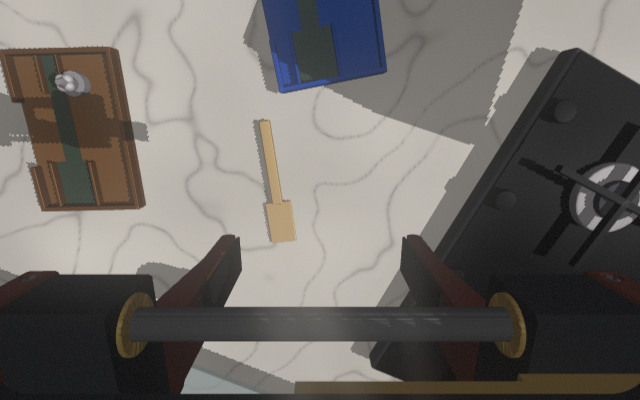

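The spatula runs from its handle end at (265,121) to its blade edge at (281,242). The brown tray is at left, with its stud at (70,83) and blade pocket at (70,185). I'll now measure the spatula by colour, and the tray features.

```bash
cat >> h.py <<'E'
def spat_mask(im,seed_box):
    hsv=cv2.cvtColor(im,cv2.COLOR_RGB2HSV); x0,y0,x1,y1=seed_box
    m=cv2.inRange(hsv,(10,75,110),(30,255,255)); k=np.zeros_like(m); k[y0:y1,x0:x1]=m[y0:y1,x0:x1]
    n,lab,s,c=cv2.connectedComponentsWithStats(k); i=1+np.argmax(s[1:,4]); return (lab==i).astype(np.uint8),s[i]
E
python3 - <<'E'
from h import *
im=cv2.imread("pics/w1.png")[:,:,::-1].copy()
m=optics.camera_model("wrist")
k,s=spat_mask(im,(230,100,320,260)); print(s)
hsv=cv2.cvtColor(im,cv2.COLOR_RGB2HSV); print(hsv[220,280],hsv[160,270],hsv[160,300])
c=max(cv2.findContours(k,0,2)[0],key=len)[:,0].astype(float)
W=np.array([onz(m,p,6)[:2] for p in c]).astype(np.float32)
r=cv2.minAreaRect(W); print(r)
for a in ((263,120),(281,242)): print(onz(m,a,5))
top=cv2.imread("pics/top0.png")
E
```

```text
[ 259  121   37  121 1792]
[ 18  84 183] [ 19  90 182] [ 18  18 184]
((516.4931640625, 272.76763916015625), (166.5131072998047, 34.46569061279297), 33.26614761352539)
[446.86468582 225.45577122   5.        ]
[590.4614741  315.91385526   5.        ]
```

{"api": "jog_arm", "payload": {
  "increments": "0.045 -0.049 -0.13 0 0 0.117 0.0878;0.045 -0.049 -0.13 0 0 0.117 0.0878;0.045 -0.049 -0.13 0 0 0.117 0.0878;0.045 -0.049 -0.13 0 0 0.117 0.0878;0.045 -0.049 -0.13 0 0 0.117 0.0878;0.045 -0.049 -0.13 0 0 0.117 0.0878;0.045 -0.049 -0.13 0 0 0.117 0.0878"
}}

```text
time_s: 2.4
eef_pos: [517.4, 273.2, 150.9]
tcp_rot: [-0.889, 3.012, 0.002]
wrist_force: [0.4, -0.2, 0.6]
width: 88.0
grip_force: 0.0
```

Run:
```python
from h import *
s=st(); m,im=shot("wrist","w2"); np.savez("w2.npz",K=m["mtx"],E=m["extrinsics"])
k,b=spat_mask(im,(150,20,500,360)); print(b)
c=max(cv2.findContours(k,0,2)[0],key=len)[:,0].astype(float)
for z in (0,5,10):
    W=np.array([onz(m,p,z)[:2] for p in c]).astype(np.float32); print(z,cv2.minAreaRect(W))
print(proj(m,s["eef_pos"]), proj(m,[*s["eef_pos"][:2],5]))
```

```text
t 2.4 tcp [517.4 273.2 150.9] yaxis deg 122.9 z [ 0.001  0.002 -1.   ] F [ 0.4 -0.2  0.6] w 88.0 g 0.0 q [-0.54  0.42 -0.04  1.78  0.02  0.93  1.56]
[ 303  100   35  172 3486]
0 ((518.3861694335938, 272.9330749511719), (170.53952026367188, 34.99469757080078), 32.091487884521484)
5 ((517.3517456054688, 272.2551574707031), (167.7374267578125, 34.419673919677734), 32.09149932861328)
10 ((516.3173217773438, 271.5771484375), (164.93540954589844, 33.84471130371094), 32.09150695800781)
[[322.71948595 260.23098741]] [[321.75296216 192.51729516]]
```

View pics/w2.png

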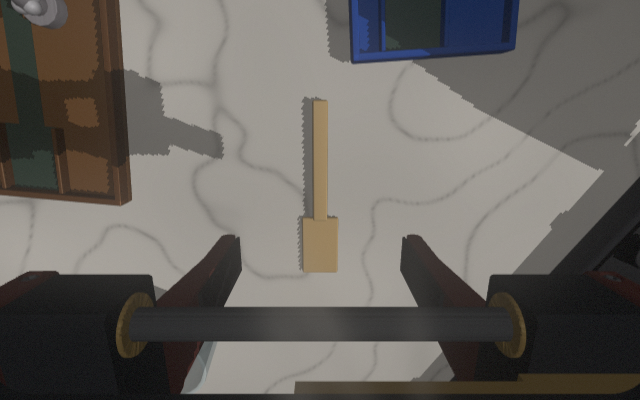

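The spatula is upright in the image: handle end at (320,100), shoulder at row 217, blade edge at row 271. I'll triangulate its ends from w1 and w2, then fit the outline.

Run:
```python
from h import *
from scipy.optimize import least_squares
z=np.load("w2.npz"); m2=dict(mtx=z["K"],extrinsics=z["E"])
E=np.array([[-4.39509006e-01,8.64402861e-01,2.44212056e-01,4.06104281e+02],[8.98238163e-01,4.23011592e-01,1.19287030e-01,2.86900819e+02],[-1.92480427e-04,2.71788313e-01,-9.62357042e-01,4.32985775e+02],[0,0,0,1]])
m1=dict(mtx=z["K"],extrinsics=E)
obs={}
for n,m,box in ((1,m1,(230,100,320,260)),(2,m2,(150,20,500,360))):
    im=cv2.imread(f"pics/w{n}.png")[:,:,::-1].copy(); k,_=spat_mask(im,box)
    ys=np.nonzero(k)[0]; a,b=ys.min(),ys.max()
    f=lambda y:np.array([np.nonzero(k[y])[0].mean()+.0,y])
    # handle end: mean of rows near the end; blade corners via min area of the blade part
    blade=k.copy(); w=k.sum(1); r0=next(y for y in range(a,b) if w[y]>1.6*np.median(w[a+5:a+60])); 
    pts=np.argwhere(k[r0+2:])[:,::-1]+[0,r0+2]; box4=cv2.boxPoints(cv2.minAreaRect(pts.astype(np.float32))); lo=box4[np.argsort(box4[:,1])]
    hp=np.argwhere(k[a:r0-2])[:,::-1]+[0,a]; hb=cv2.boxPoints(cv2.minAreaRect(hp.astype(np.float32))); hb=hb[np.argsort(hb[:,1])]
    obs[n]=(m,hb[:2].mean(0),lo[2:].mean(0),lo[:2].mean(0)); print(n,r0,obs[n][1:])
P=[tri([(obs[1][0],obs[1][i]),(obs[2][0],obs[2][i])]) for i in (1,2,3)]
print(np.round(P,1)); d=P[1]-P[0]; print("len",np.linalg.norm(d))
h=onz(m2,obs[2][1],10); t=onz(m2,obs[2][2],5); d=(t-h)[:2]; print("mid",(h+t)[:2]/2,"yaw",np.degrees(np.arctan2(d[1],d[0])),np.linalg.norm(d))
```

```text
1 202 (array([263.83783, 120.52704], dtype=float32), array([283.54047, 240.76299], dtype=float32), array([277.6098 , 202.21385], dtype=float32))
2 218 (array([320., 100.], dtype=float32), array([320., 271.], dtype=float32), array([320., 220.], dtype=float32))
[[447.5 225.9   5.7]
 [588.4 317.1   4.4]
 [540.  286.3   7. ]]
len 167.79744548474477
mid [517.84071723 271.44726921] yaw 32.91550388318428 167.29219244515272
```

Heights agree: the ends measure about 4 to 6 mm up, and the length is 168 of 170 mm. I'll descend and grip at the spatula's origin, (518, 271.5).

{"api": "jog_arm", "payload": {
  "increments": "0.0005 -0.0017 -0.04 0 0 0 0.06;0.0005 -0.0017 -0.08 0 0 0 0.06;0.0005 -0.0017 -0.115 0 0 0 0.06;0.0005 -0.0017 -0.135 0 0 0 0.06;0.0005 -0.0017 -0.139 0 0 0 0.06;0.0005 -0.0017 -0.139 0 0 0 0.01;0.0005 -0.0017 -0.139 0 0 0 0.0;0.0005 -0.0017 -0.139 0 0 0 0.0",
  "squeeze": 20
}}

```text
time_s: 3.12
eef_pos: [519.5, 270.7, 13.0]
tcp_rot: [-0.886, 3.01, 0.002]
wrist_force: [-0.0, 0.2, 1.0]
width: 43.5
grip_force: 0.0
```

{"api": "jog_arm", "payload": {
  "increments": "0 0 0 0 0 0 0;0 0 0 0 0 0 0;0 0 0 0 0 0 0;0 0 0 0 0 0 0"
}}

```text
time_s: 3.45
eef_pos: [518.3, 269.6, 11.1]
tcp_rot: [-0.886, 3.013, 0.001]
wrist_force: [0.2, 0.7, 1.2]
width: 17.1
grip_force: 0.2
```

{"api": "jog_arm", "payload": {
  "increments": "0 0 0 0 0 0 0;0 0 0 0 0 0 0;0 0 0.03 0 0 0 0;0 0 0.07 0 0 0 0;0 0 0.10 0 0 0 0;0 0 0.13 0 0 0 0;0 0 0.14 0 0 0 0;0 0 0.14 0 0 0 0"
}}

```text
time_s: 4.12
eef_pos: [519.5, 270.1, 153.3]
tcp_rot: [-0.885, 3.009, 0.002]
wrist_force: [0.3, -0.1, -0.8]
width: 14.0
grip_force: 20.0
```

Run:
```python
from h import *
s=st()
# rough tray from w1 plus network in all views
E=np.array([[-4.39509006e-01,8.64402861e-01,2.44212056e-01,4.06104281e+02],[8.98238163e-01,4.23011592e-01,1.19287030e-01,2.86900819e+02],[-1.92480427e-04,2.71788313e-01,-9.62357042e-01,4.32985775e+02],[0,0,0,1]])
m1=dict(mtx=np.load("w2.npz")["K"],extrinsics=E)
for p in ((0,50),(118,47),(145,207),(42,210),(70,83)): print(p,np.round(onz(m1,p,20),1))
```

```text
t 4.12 tcp [519.5 270.1 153.3] yaxis deg 122.8 z [ 0.004  0.003 -1.   ] F [ 0.3 -0.1 -0.8] w 14.0 g 20.0 q [-0.53  0.42 -0.04  1.78  0.02  0.94  1.56]
(0, 50) [508.6 -82.3  20. ]
(118, 47) [444.5  41.3  20. ]
(145, 207) [618.9 129.6  20. ]
(42, 210) [683.7   6.9  20. ]
(70, 83) [508.5   0.7  20. ]
```

{"api": "jog_arm", "payload": {
  "increments": "-0.01 -0.139 0.05 0 0 -0.103 0;-0.01 -0.139 0.05 0 0 -0.103 0;-0.01 -0.139 0.05 0 0 -0.103 0;-0.01 -0.139 0.05 0 0 -0.103 0;-0.01 -0.139 0.05 0 0 -0.103 0;-0.01 -0.139 0.05 0 0 -0.103 0"
}}

```text
time_s: 4.62
eef_pos: [507.7, 128.9, 199.3]
tcp_rot: [0.725, -3.055, 0.0]
wrist_force: [1.3, 0.5, -0.9]
width: 13.8
grip_force: 20.0
```

Run:
```python
from h import *
s=st(); m,im=shot("wrist","w3"); np.savez("w3.npz",K=m["mtx"],E=m["extrinsics"])
for l in ("tray","seat","spatula"):
    print(l,[(np.round(d["centre"],1).tolist(),round(d["confidence"],2)) for d in spotter.boxes_of("wrist",l)])
```

```text
t 4.62 tcp [507.7 128.9 199.3] yaxis deg 116.7 z [-0.001 -0.001 -1.   ] F [ 1.3  0.5 -0.9] w 13.8 g 20.0 q [-0.36  0.27  0.02  1.88 -0.01  0.99  1.7 ]
tray [([315.5, 247.1, 6.5], 0.96), ([558.8, 20.3, 5.3], 0.91)]
seat [([506.0, 11.3, 20.6], 0.7), ([488.0, 124.4, 199.7], 0.61)]
spatula [([492.1, 122.7, 201.0], 0.8)]
```

View pics/w3.png

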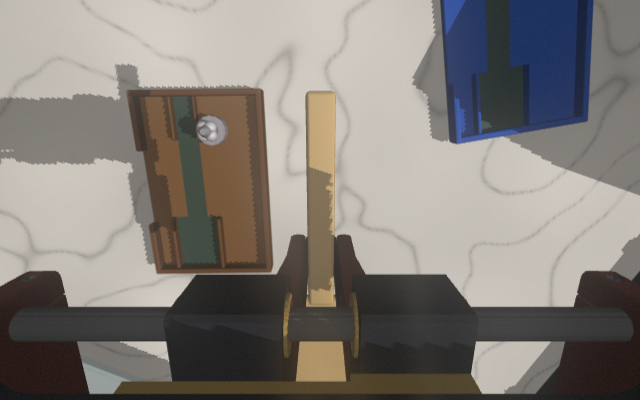

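w3 shows the whole large brown tray, with outer corners (129,92), (263,90), (272,270) and (158,271). Its stud is at (211,130), its green blade pocket at (202,240) and its channel at (183,115). A view from the other side comes next, for the baseline; it also looks towards the cap.

Run:
```python
from h import *
r=spotter.cut_out("wrist","tray")
for i,d in enumerate(r):
    ys,xs=np.nonzero(d["region"]); print(i,d["confidence"],xs.min(),xs.max(),ys.min(),ys.max(),len(xs))
np.savez("w3m.npz",*[d["region"] for d in r])
```

```text
0 0.92 127 272 89 273 22737
1 0.81 440 593 0 144 19526
2 0.36 296 345 92 382 7851
```

{"api": "jog_arm", "payload": {
  "increments": "0.115 -0.221 0 0 0 0 0;0.115 -0.221 0 0 0 0 0;0.115 -0.221 0 0 0 0 0;0.115 -0.221 0 0 0 0 0;0.115 -0.221 0 0 0 0 0;0.115 -0.221 0 0 0 0 0;0.115 -0.221 0 0 0 0 0;0.115 -0.221 0 0 0 0 0"
}}

```text
time_s: 5.53
eef_pos: [623.3, -92.7, 199.1]
tcp_rot: [0.725, -3.055, 0.001]
wrist_force: [-1.3, 0.4, -0.7]
width: 13.9
grip_force: 20.0
```

Run:
```python
from h import *
s=st(); m,im=shot("wrist","w4"); np.savez("w4.npz",K=m["mtx"],E=m["extrinsics"])
for l in ("tray","cap","seat"):
    r=spotter.cut_out("wrist",l)
    for i,d in enumerate(r):
        ys,xs=np.nonzero(d["region"]); print(l,i,round(d["confidence"],2),xs.min(),xs.max(),ys.min(),ys.max(),len(xs))
    np.savez(f"w4{l}.npz",*[d["region"] for d in r])
```

```text
t 5.53 tcp [623.3 -92.7 199.1] yaxis deg 116.7 z [-0.002 -0.001 -1.   ] F [-1.3  0.4 -0.7] w 13.9 g 20.0 q [-0.02  0.45  0.13  1.63 -0.06  1.07  2.16]
tray 0 0.66 372 514 84 270 23675
seat 0 0.58 441 467 112 141 367
seat 1 0.33 296 345 91 382 7960
```

View pics/w4.png

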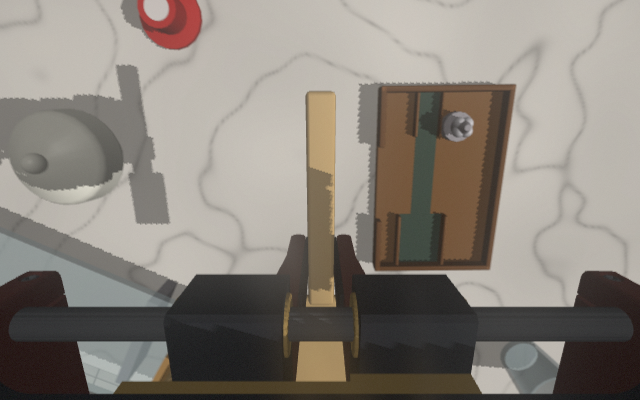

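w4 shows the tray at right, with corners (382,86), (515,85), (490,269) and (375,268) and the stud at (459,126). The cap's hub top is at (157,8), and the sugar bowl is at (70,155). Now I'll fit the tray pose jointly over both views.

Run:
```python
from h import *
from scipy.optimize import minimize
L=lambda n:(lambda z:dict(mtx=z["K"],extrinsics=z["E"]))(np.load(n+".npz"))
m3,m4=L("w3"),L("w4")
k3=np.load("w3m.npz")["arr_0"].astype(np.uint8); k4=np.load("w4tray.npz")["arr_0"].astype(np.uint8)
def hull(k):
    c=np.vstack(cv2.findContours(cv2.morphologyEx(k,cv2.MORPH_OPEN,np.ones((5,5))),0,2)[0]); o=np.zeros((1600,2560),np.uint8)
    big=cv2.resize(k,(2560,1600),interpolation=0); big=cv2.morphologyEx(big,cv2.MORPH_OPEN,np.ones((15,15)))
    c=np.vstack(cv2.findContours(big,0,2)[0]); cv2.fillConvexPoly(o,cv2.convexHull(c),1); return o
H=[(m3,hull(k3)),(m4,hull(k4))]
B=np.array([[sx*100,sy*66,z] for sx in(-1,1) for sy in(-1,1) for z in(0,20)],float)
def pose(p,Q): c,s=np.cos(p[2]),np.sin(p[2]); return Q@np.array([[c,s,0],[-s,c,0],[0,0,1]])+[p[0],p[1],p[3]]
def cost(p,views=H):
    e=0
    for m,h in views:
        o=np.zeros_like(h); q=cv2.convexHull(((proj(m,pose(p,B))+.5)*4*16).astype(np.int32)); cv2.fillConvexPoly(o,q,1,shift=4); e+=np.sum(o!=h)/16
    return e
sx=np.array([[0,0,0,0],[6,0,0,0],[0,6,0,0],[0,0,.05,0],[0,0,0,6.]])
for vs in (H[:1],H[1:],H):
    r=minimize(lambda p:cost(p,vs),[564,20,.46,0],method="Nelder-Mead",options=dict(initial_simplex=np.array([564,20,.46,0])+sx,xatol=.05,fatol=1,maxiter=300)); print(np.round(r.x,2),np.degrees(r.x[2]).round(2),r.fun)
p=r.x; p0=p.copy(); p0[3]=0
# green floor check
for n,m in (("w3",m3),("w4",m4)):
    im=cv2.imread(f"pics/{n}.png"); hsv=cv2.cvtColor(im,cv2.COLOR_BGR2HSV)
    g=cv2.inRange(hsv,(65,40,20),(105,255,140)); q=cv2.convexHull(proj(m,pose(p0,B)).astype(np.int32)); o=np.zeros_like(g); cv2.fillConvexPoly(o,q,255); g&=o
    ys,xs=np.nonzero(g); W=np.array([onz(m,(x,y),8) for x,y in zip(xs,ys)])-[p0[0],p0[1],0]
    c,s=np.cos(p0[2]),np.sin(p0[2]); T=W[:,:2]@np.array([[c,-s],[s,c]])
    for a,b in((-90,-55),(-40,30),(45,90)):
        t=T[(T[:,0]>a)&(T[:,0]<b)]; print(n,"green",a,b,np.percentile(t[:,1],[3,97]).round(1))
    print("x ext",np.percentile(T[:,0],[.5,99.5]).round(1))
u3,u4=(np.array([211.,130.]),np.array([459.,126.]))
S=tri([(m3,u3),(m4,u4)]); d=(S-[p0[0],p0[1],0])[:2]; print("stud",S.round(1),"in tray",[c*d[0]+s*d[1],-s*d[0]+c*d[1]])
print("pred stud top", proj(m3,pose(p0,np.array([[-60,13,42.]]))),proj(m4,pose(p0,np.array([[-60,13,42.]]))))
s4=monitor.sense(); M=R.from_rotvec(s4["tcp_rot"]).as_matrix(); e=s4["eef_pos"]; ax=M[:,1]; a=np.array([ax[1],-ax[0],0])
for l in (-80,-85,-90): print(l,proj(m4,e+a*l+[0,0,-1]))
slot=pose(p0,np.array([[0,-15,8.]])); print("slot",slot,"home",pose(p0,np.array([[-60,13,20.]])))
# draw overlay
im=cv2.imread("pics/w4.png"); 
for poly,z in (([(-100,-66),(100,-66),(100,66),(-100,66)],20),([(35,-38.5),(94,-38.5),(94,8.5),(35,8.5)],8),([(-94,-26),(-50,-26),(-50,-4),(-94,-4)],8),([(-60+8*np.cos(t),13+8*np.sin(t)) for t in np.linspace(0,6.2,20)],32)):
    q=proj(m4,pose(p0,np.array([[*v,z] for v in poly],float))); cv2.polylines(im,[np.round((q+.5)*16).astype(int)],True,(0,255,255),1,cv2.LINE_AA,4)
cv2.imwrite("pics/ov4.png",cv2.resize(im[60:290,350:540],None,fx=2.5,fy=2.5,interpolation=2))
```

```text
[ 5.6777e+02  1.7490e+01  4.7000e-01 -1.2500e+00] 27.18 133.875
[ 5.6734e+02  1.7300e+01  4.8000e-01 -6.0000e-02] 27.61 161.5625
[ 5.6726e+02  1.7550e+01  4.8000e-01 -6.2000e-01] 27.41 386.6875Traceback (most recent call last):
  File "<stdin>", line 29, in <module>
    return _quantile_unchecked(
        a, q, axis, out, overwrite_input, method, keepdims, weights)
    return _ureduce(a,
                    func=_quantile_ureduce_func,
    ...<5 lines>...
                    overwrite_input=overwrite_input,
                    method=method)
    r = func(a, **kwargs)
    result = _quantile(arr,
                       quantiles=q,
    ...<2 lines>...
                       out=out,
                       weights=wgt)
    slices_having_nans = np.isnan(arr[-1, ...])
                                  ~~~^^^^^^^^^
IndexError: index -1 is out of bounds for axis 0 with size 0
```

Both views agree: tray at (567.3, 17.5), yaw 27.4°, height offset −0.6 mm. I'll fix the green threshold check by comparing channels directly.

```bash
cat > tray.py <<'E'
from h import *
L=lambda n:(lambda z:dict(mtx=z["K"],extrinsics=z["E"]))(np.load(n+".npz"))
m3,m4=L("w3"),L("w4"); p0=np.array([567.3,17.5,np.radians(27.4)]); c,s=np.cos(p0[2]),np.sin(p0[2])
def pose(Q): return np.atleast_2d(np.array(Q,float))@np.array([[c,s,0],[-s,c,0],[0,0,1]])+[p0[0],p0[1],0]
def loc(P): d=np.atleast_2d(P)[:,:2]-p0[:2]; return d@np.array([[c,-s],[s,c]])
E
python3 - <<'E'
from tray import *
for n,m in (("w3",m3),("w4",m4)):
    im=cv2.imread(f"pics/{n}.png").astype(int); g=((im[:,:,1]-im[:,:,2])>3)
    o=np.zeros((400,640),np.uint8); cv2.fillConvexPoly(o,cv2.convexHull(proj(m,pose([[x,y,10] for x in(-98,98) for y in(-60,60)])).astype(np.int32)),1)
    ys,xs=np.nonzero(g&(o>0)); T=loc(np.array([onz(m,(x,y),8) for x,y in zip(xs,ys)]))
    for a,b in((-90,-55),(-40,30),(45,90)):
        t=T[(T[:,0]>a)&(T[:,0]<b)]; print(n,"green",a,b,len(t),np.percentile(t[:,1],[3,97]).round(1) if len(t) else 0)
    print("x ext",np.percentile(T[:,0],[.5,99.5]).round(1))
S=tri([(m3,(211.,130.)),(m4,(459.,126.))]); print("stud",S.round(1),"in tray",loc(S))
print("pred stud top",proj(m3,pose([-60,13,42])),proj(m4,pose([-60,13,42])))
s4=monitor.sense(); M=R.from_rotvec(s4["tcp_rot"]).as_matrix(); e=s4["eef_pos"]; ax=M[:,1]; a=np.array([ax[1],-ax[0],0])
for l in (-80,-85,-90): print(l,proj(m4,e+a*l+[0,0,-1]))
print("slot",pose([0,-15,8]),"home",pose([-60,13,20]))
im=cv2.imread("pics/w4.png")
for poly,z in (([(-100,-66),(100,-66),(100,66),(-100,66)],20),([(35,-38.5),(94,-38.5),(94,8.5),(35,8.5)],8),([(-94,-26),(-50,-26),(-50,-4),(-94,-4)],8),([(-60+8*np.cos(t),13+8*np.sin(t)) for t in np.linspace(0,6.2,20)],32)):
    q=proj(m4,pose([[*v,z] for v in poly])); cv2.polylines(im,[np.round(q*16).astype(int)],True,(0,255,255),1,cv2.LINE_AA,4)
cv2.imwrite("pics/ov4.png",cv2.resize(im[60:290,350:540],None,fx=2.5,fy=2.5,interpolation=2))
E
```

```text
w3 green -90 -55 357 [-24.4 -10.1]
w3 green -40 30 1198 [-23.8  -4.3]
w3 green 45 90 1241 [-35.7   1.8]
x ext [-91.6  92.8]
w4 green -90 -55 281 [-21.9  -8.8]
w4 green -40 30 1191 [-23.5  -4.4]
w4 green 45 90 1226 [-33.1   4.5]
x ext [-91.9  92.2]
stud [507.    3.2  19.8] in tray [[-60.15620372  15.05755275]]
pred stud top [[201.0875325  131.14374219]] [[466.52833389 127.41074336]]
-80 [[331.44727062 102.35011475]]
-85 [[331.48920016  90.74402419]]
-90 [[331.53191638  78.92017935]]
slot [[574.20299677   4.18276922   8.        ]] home [[508.04847969   1.42961292  20.        ]]
```

View pics/ov4.png

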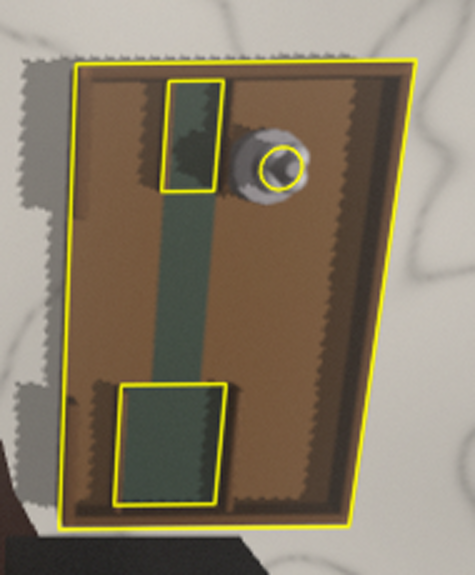

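The overlay matches the tray rim, pocket, channel and stud. The held handle projects about 9 px off, so I'll check whether the arm had still been settling.

Run:
```python
from tray import *
s=st(); m=optics.camera_model("wrist"); M=R.from_rotvec(s["tcp_rot"]).as_matrix(); e=s["eef_pos"]; a=np.array([M[1,1],-M[0,1],0])
print("cam moved",(m["extrinsics"]-m4["extrinsics"])[:3,3])
print(proj(m,e),proj(m,e-85*a+[0,0,-1]),proj(m,e-85*a+[0,0,9]),proj(m,e-85*a+[0,0,11]),proj(m,e+85*a))
im=cv2.imread("pics/w4.png")[:,:,::-1].copy(); k,b=spat_mask(im,(290,60,350,235)); print(b)
for y in (95,110,130,150,160): x=np.nonzero(im[y,280:360,2]*1.3<im[y,280:360,0])[0]; print(y,x.min()+280,x.max()+280)
```

```text
t 5.73 tcp [622.8 -88.1 200.1] yaxis deg 117.1 z [-0.001  0.001 -1.   ] F [ 0.1 -0.4 -0.8] w 14.1 g 20.0 q [-0.03  0.44  0.12  1.63 -0.06  1.07  2.16]
cam moved [-0.46088453  3.79648213  0.89663765]
[[322.70050644 260.01283297]] [[323.21505703  87.2892686 ]] [[323.41139032  85.52975777]] [[323.45403563  85.14757667]] [[322.29638544 391.09504378]]
[ 307   92   29  143 3808]
95 306 335
110 306 335
130 307 334
150 307 334
160 307 334
```

It had still been settling; with the current pose the handle lines up, with its origin about 1–2 mm ahead of the TCP. The slot is at (574.2, 4.2, 8). Moving above it.

{"api": "jog_arm", "payload": {
  "increments": "-0.0495 0.0922 -0.02 0 0 0.005 0;-0.0495 0.0922 -0.06 0 0 0.005 0;-0.0495 0.0922 -0.10 0 0 0.005 0;-0.0495 0.0922 -0.14 0 0 0.005 0;-0.0495 0.0922 -0.14 0 0 0.005 0;-0.0495 0.0922 -0.14 0 0 0.005 0;-0.0495 0.0922 -0.14 0 0 0.005 0;-0.0495 0.0922 -0.14 0 0 0.005 0"
}}

```text
time_s: 6.4
eef_pos: [574.9, 1.9, 62.3]
tcp_rot: [-0.738, 3.051, -0.001]
wrist_force: [-0.4, 0.9, 1.3]
width: 13.7
grip_force: 20.0
```

{"api": "jog_arm", "payload": {
  "increments": "0 0 0 0 0 0 0;0 0 0 0 0 0 0"
}}

```text
time_s: 6.57
eef_pos: [575.2, 1.2, 62.6]
tcp_rot: [-0.736, 3.05, -0.001]
wrist_force: [-0.4, 0.2, -0.5]
width: 13.7
grip_force: 20.0
```

Run:
```python
from tray import *
s=st(); print("tray frame tcp",loc(s["eef_pos"]))
m,im=shot("wrist","w5")
print(proj(m,pose([[-94,-26,16],[-94,-4,16],[-50,-26,16],[-50,-4,16],[-60,13,42]])).round(0).tolist())
k,b=spat_mask(im,(200,0,450,240)); print(b)
```

```text
t 6.57 tcp [575.2   1.2  62.6] yaxis deg 117.1 z [ 0.004  0.    -1.   ] F [-0.4  0.2 -0.5] w 13.7 g 20.0 q [-0.15  0.52  0.08  1.88 -0.06  0.74  2.01]
tray frame tcp [[ -0.5178987  -18.06878794]]
[[308.0, 77.0], [346.0, 77.0], [309.0, 153.0], [345.0, 153.0], [381.0, 141.0]]
[  344    79    91   161 10629]
```

View pics/w5.png

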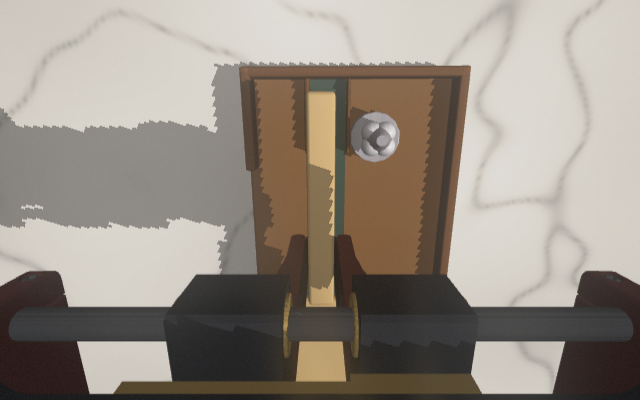

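The handle (307–335) sits left of the channel (308–346), so I need 3 mm towards tray +y. Correct that and descend.

{"api": "jog_arm", "payload": {
  "increments": "-0.0014 0.0029 0 0 0 0.004 0;-0.0014 0.0029 -0.01 0 0 0.004 0;-0.0014 0.0029 -0.02 0 0 0.004 0;-0.0014 0.0029 -0.03 0 0 0.004 0;-0.0014 0.0029 -0.037 0 0 0.004 0;-0.0014 0.0029 -0.039 0 0 0.004 0;-0.0014 0.0029 -0.039 0 0 0.004 0;-0.0014 0.0029 -0.039 0 0 0.004 0"
}}

```text
time_s: 7.28
eef_pos: [572.1, 4.4, 21.1]
tcp_rot: [0.744, -3.052, -0.0]
wrist_force: [0.9, -0.4, 0.5]
width: 13.9
grip_force: 20.0
```

Run:
```python
from tray import *
s=st(); print("tray frame tcp",loc(s["eef_pos"]))
```

```text
t 7.28 tcp [572.1   4.4  21.1] yaxis deg 117.4 z [-0.001 -0.    -1.   ] F [ 0.9 -0.4  0.5] w 13.9 g 20.0 q [-0.15  0.58  0.07  1.9  -0.06  0.66  2.01]
tray frame tcp [[ -1.77712408 -13.80340935]]
```

{"api": "jog_arm", "payload": {
  "increments": "0 0 -0.001 0 0 0 0;0 0 -0.0022 0 0 0 0;0 0 -0.0022 0 0 0 0;0 0 -0.0022 0 0 0 0.02;0 0 -0.0022 0 0 0 0.03;0 0 -0.0022 0 0 0 0.034;0 0 -0.0022 0 0 0 0.034;0 0 -0.0022 0 0 0 0.034"
}}

```text
time_s: 7.95
eef_pos: [572.2, 4.5, 19.4]
tcp_rot: [-0.744, 3.052, 0.0]
wrist_force: [0.9, 0.7, -0.7]
width: 33.9
grip_force: 0.0
```

{"api": "jog_arm", "payload": {
  "increments": "0 0 0.005 0 0 0 0.036;0 0 0.02 0 0 0 0.036;0 0 0.05 0 0 0 0.04;0 0 0.09 0 0 0 0.05;0 0 0.13 0 0 0 0.06;0 0 0.15 0 0 0 0.07;0 0 0.15 0 0 0 0.0878;0 0 0.15 0 0 0 0.0878"
}}

```text
time_s: 8.62
eef_pos: [572.9, 4.6, 170.9]
tcp_rot: [-0.743, 3.049, -0.001]
wrist_force: [0.0, 0.7, -0.6]
width: 69.9
grip_force: 0.0
```

Run:
```python
from tray import *
s=st()
m,im=shot("wrist","w6"); np.savez("w6.npz",K=m["mtx"],E=m["extrinsics"])
k,b=spat_mask(im,(200,0,450,330)); print(b)
ys,xs=np.nonzero(k)
for z,rng in ((18,(0,.5)),(13,(.8,1))):
    h=ys.max()-ys.min(); sel=(ys>=ys.min()+rng[0]*h)&(ys<=ys.min()+rng[1]*h)
    W=loc(np.array([onz(m,(x,y),z) for x,y in zip(xs[sel],ys[sel])])); print(z,"x",np.percentile(W[:,0],[.2,99.8]).round(1),"y",np.percentile(W[:,1],[1,99]).round(1))
print(proj(m,pose([-60,13,42])))
cv2.imwrite("pics/c6.png",cv2.resize(im[60:320,220:430,::-1],None,fx=2.2,fy=2.2,interpolation=2))
```

```text
t 8.62 tcp [572.9   4.6 170.9] yaxis deg 117.4 z [ 0.003  0.    -1.   ] F [ 0.   0.7 -0.6] w 69.9 g 0.0 q [-0.17  0.38  0.1   1.8  -0.04  0.96  2.  ]
[  305    91    86   179 10558]
18 x [-93.1 -11.4] y [-20.7  46. ]
13 x [46.4 86.3] y [-31.6  46.3]
[[353.81307649 130.13000352]]
```

View pics/c6.png

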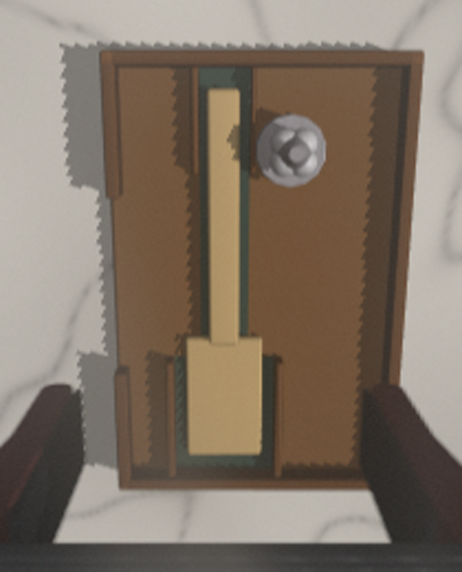

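The spatula lies flat: handle in the channel, blade (crop 188–262) inside the pocket, well clear of both ends. The stud tip at image (354,129) agrees with the prediction (353.8,130.1). On to the cap.

{"api": "jog_arm", "payload": {
  "increments": "-0.03 -0.297 0.02 0 0 -0.475 0.0878;-0.03 -0.297 0.02 0 0 -0.475 0.0878;-0.03 -0.297 0.02 0 0 -0.475 0.0878;-0.03 -0.297 0.02 0 0 -0.475 0.0878;-0.03 -0.297 0.02 0 0 -0.475 0.0878;-0.03 -0.297 0.02 0 0 -0.475 0.0878;-0.03 -0.297 0.02 0 0 -0.475 0.0878;-0.03 -0.297 0.02 0 0 -0.475 0.0878"
}}

```text
time_s: 9.33
eef_pos: [538.5, -300.9, 188.0]
tcp_rot: [-0.008, -3.138, 0.006]
wrist_force: [-0.1, -1.0, 0.0]
width: 87.8
grip_force: 0.0
```

{"api": "jog_arm", "payload": {
  "increments": "0 0 0 0 0 0 0.0878;0 0 0 0 0 0 0.0878;0 0 0 0 0 0 0.0878"
}}

```text
time_s: 9.58
eef_pos: [542.2, -290.2, 187.9]
tcp_rot: [0.008, -3.14, -0.003]
wrist_force: [-0.7, -0.4, -1.0]
width: 87.9
grip_force: 0.0
```

```bash
cat >> tray.py <<'E'
from scipy.optimize import least_squares
def capview(n):
    s=st(); m,im=shot("wrist",n); np.savez(n+".npz",K=m["mtx"],E=m["extrinsics"])
    hsv=cv2.cvtColor(im,cv2.COLOR_RGB2HSV); r=cv2.inRange(hsv,(0,130,60),(8,255,255))|cv2.inRange(hsv,(172,130,60),(180,255,255)); r[265:]=0
    nn,lab,ss,_=cv2.connectedComponentsWithStats(r); i=1+np.argmax(ss[1:,4]); k=(lab==i).astype(np.uint8); print("red",ss[i]); np.save(n+"k.npy",k); return m,im,k
E
python3 - <<'E'
from tray import *
m6=L("w6")
print("spat ends in tray",loc(onz(m6,(220+223/2.2,60+88/2.2),18)),loc(onz(m6,(220+225/2.2,60+455/2.2),13)))
m5o=None
m,im,k=capview("w7")
print([(np.round(d["centre"],1).tolist(),round(d["confidence"],2)) for d in spotter.boxes_of("wrist","cap")])
cv2.imwrite("pics/c7.png",im[:300,100:560,::-1])
E
```

```text
spat ends in tray [[-85.2941367  -14.79587444]] [[ 83.83607934 -13.54132354]]
t 9.58 tcp [ 542.2 -290.2  187.9] yaxis deg 90.3 z [-0.002  0.002 -1.   ] F [-0.7 -0.4 -1. ] w 87.9 g 0.0 q [ 0.21  0.44  0.28  1.68 -0.14  1.04  2.11]
red [ 289  158   52   53 1460]
[([537.0, -299.3, 0.6], 0.89)]
```

View pics/c7.png

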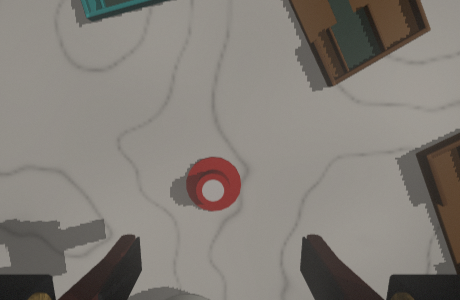

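The cap is in view: flange centred at image (315,184), hub top at (312,190). I'll fit its 59 mm flange circle here, then once more from lower down.

```bash
cat >> tray.py <<'E'
t_=np.linspace(0,2*np.pi,400)
def capmodel(p): # p: x,y,z0
    C=[]
    for r,z in((29.5,0),(29.5,5),(17,31)): C.append(np.c_[p[0]+r*np.cos(t_),p[1]+r*np.sin(t_),np.full(400,p[2]+z)])
    return np.vstack(C)
def capfit(views,free_z=False):
    pts=[]
    for n in views:
        m=L(n); k=np.load(n+"k.npy"); c=max(cv2.findContours(k,0,2)[0],key=len); pts.append((m,cv2.convexHull(c)[:,0].astype(float)))
    def res(p):
        P=[p[0],p[1],p[2] if free_z else 0.]; e=[]
        for m,h in pts:
            poly=cv2.convexHull(proj(m,capmodel(P)).astype(np.float32)); e+=[cv2.pointPolygonTest(poly,(float(a),float(b)),True)-.3 for a,b in h]
        return np.array(e)
    r=least_squares(res,[540,-295,0.][:3 if free_z else 2],loss="soft_l1",diff_step=1e-4); return r.x,np.sqrt(np.mean(r.fun**2)),res(r.x).mean()
E
python3 - <<'E'
from tray import *
print(capfit(["w7"]),capfit(["w7"],True))
E
```

```text
(array([ 542.88675945, -298.8407846 ]), np.float64(0.6866811026495079), np.float64(0.5940205622738882)) (array([ 542.88492001, -298.83883742,    0.        ]), np.float64(0.6865122241936158), np.float64(0.5944323339703573))
```

{"api": "jog_arm", "payload": {
  "increments": "0.001 -0.0086 -0.04 0 0 -0.005 0.0878;0.001 -0.0086 -0.08 0 0 -0.005 0.0878;0.001 -0.0086 -0.09 0 0 -0.005 0.0878;0.001 -0.0086 -0.09 0 0 -0.005 0.0878;0.001 -0.0086 -0.09 0 0 -0.005 0.0878;0.001 -0.0086 -0.09 0 0 -0.005 0.0878"
}}

```text
time_s: 10.18
eef_pos: [544.6, -301.1, 101.4]
tcp_rot: [0.001, 3.139, -0.001]
wrist_force: [0.8, 0.4, 0.5]
width: 87.8
grip_force: 0.0
```

```bash
sed -i 's/\[540,-295,0.\]/[540,-295,1.]/;s/diff_step=1e-4/diff_step=[1e-4,1e-4,.1][:3 if free_z else 2]/' tray.py
python3 - <<'E'
from tray import *
m,im,k=capview("w8")
print(capfit(["w8"]),capfit(["w7","w8"],True)); s=monitor.sense(); print(s["eef_pos"])
# hub top (white disc) in both views
for n in("w7","w8"):
    i=cv2.cvtColor(cv2.imread(f"pics/{n}.png"),cv2.COLOR_BGR2HSV); k=np.load(n+"k.npy"); c=max(cv2.findContours(k,0,2)[0],key=len); f=np.zeros_like(k); cv2.drawContours(f,[c],-1,1,-1)
    w=((f>0)&(k==0)&(i[:,:,1]<110)).astype(np.uint8); nn,lab,ss,ce=cv2.connectedComponentsWithStats(w); j=1+np.argmax(ss[1:,4]); print(n,ss[j],ce[j])
    globals()[n]=(L(n),ce[j])
print("hub top",tri([w7,w8]), onz(*w8,31))
E
```

```text
t 10.18 tcp [ 544.6 -301.1  101.4] yaxis deg 89.9 z [ 0.003 -0.001 -1.   ] F [0.8 0.4 0.5] w 87.8 g 0.0 q [ 0.24  0.54  0.26  1.75 -0.18  0.87  2.15]
red [ 292  168   69   69 2471]
(array([ 542.82259764, -298.8169562 ]), np.float64(0.7832415139483077), np.float64(0.692480933003038)) (array([ 544.08161116, -298.63681001,   -5.90652697]), np.float64(0.27911138787758394), np.float64(0.05599259157409652))
[ 544.64001371 -301.3721429   101.6352507 ]
w7 [302 179  22  23 402] [312.55223881 190.06467662]
w8 [310 199  31  30 716] [325.15921788 213.77234637]
hub top [ 543.17734603 -298.83243719   28.7645962 ] [ 542.42790199 -298.79842092   31.        ]
```

Cap axis at (543.0, −298.8), with its hub top measured at 29 to 31 mm as described. Descend around the hub.

{"api": "jog_arm", "payload": {
  "increments": "-0.0016 0.0024 -0.03 0 0 0 0.0878;-0.0016 0.0024 -0.06 0 0 0 0.0878;-0.0016 0.0024 -0.08 0 0 0 0.0878;-0.0016 0.0024 -0.084 0 0 0 0.0878;-0.0016 0.0024 -0.084 0 0 0 0.0878;-0.0016 0.0024 -0.084 0 0 0 0.0878;-0.0016 0.0024 -0.084 0 0 0 0.0878"
}}

```text
time_s: 10.82
eef_pos: [542.9, -299.5, 17.5]
tcp_rot: [0.003, 3.139, -0.002]
wrist_force: [-0.1, -0.0, -0.2]
width: 88.0
grip_force: 0.0
```

```bash
python3 -c "
from tray import *
st()"
```

```text
t 10.82 tcp [ 542.9 -299.5   17.5] yaxis deg 89.9 z [ 0.003 -0.001 -1.   ] F [-0.1 -0.  -0.2] w 88.0 g 0.0 q [ 0.26  0.65  0.23  1.8  -0.21  0.71  2.18]
```

{"api": "jog_arm", "payload": {
  "increments": "0 0.0005 -0.0035 0 0 0 0.07;0 0.0005 -0.0035 0 0 0 0.05;0 0.0005 -0.0035 0 0 0 0.03;0 0.0005 -0.0035 0 0 0 0.02;0 0.0005 -0.0035 0 0 0 0.02;0 0.0005 -0.0035 0 0 0 0.02;0 0.0005 -0.0035 0 0 0 0.02;0 0.0005 -0.0035 0 0 0 0.02",
  "squeeze": 40
}}

```text
time_s: 11.48
eef_pos: [541.7, -298.2, 12.0]
tcp_rot: [0.003, 3.141, 0.0]
wrist_force: [-1.0, 0.6, 2.9]
width: 56.8
grip_force: 40.0
```

{"api": "jog_arm", "payload": {
  "increments": "0 0 0 0 0 0 0.02;0 0 0 0 0 0 0.02;0 0 0 0 0 0 0.02;0 0 0 0 0 0 0.02"
}}

```text
time_s: 11.82
eef_pos: [541.7, -298.2, 12.0]
tcp_rot: [0.003, 3.141, 0.0]
wrist_force: [-0.8, 1.1, 4.9]
width: 56.9
grip_force: 40.0
```

```bash
python3 -c "
from tray import *
st()"
```

```text
t 11.82 tcp [ 541.7 -298.2   12. ] yaxis deg 89.9 z [ 0.  0. -1.] F [-0.8  1.1  4.9] w 56.9 g 40.0 q [ 0.26  0.66  0.23  1.8  -0.22  0.71  2.18]
```

The fingers caught the flange rim (57 mm) because the tips were too low. Open, raise 5 mm and close on the hub.

{"api": "jog_arm", "payload": {
  "increments": "0 0 0 0 0 0 0.075;0 0 0 0 0 0 0.075;0 0 0 0 0 0 0.075;0 0 0.005 0 0 0 0.075;0 0 0.005 0 0 0 0.075;0 0 0.005 0 0 0 0.075;0 0 0.005 0 0 0 0.04;0 0 0.005 0 0 0 0.02"
}}

```text
time_s: 12.48
eef_pos: [541.5, -298.2, 16.8]
tcp_rot: [-0.003, -3.142, -0.0]
wrist_force: [-1.1, -0.2, -0.4]
width: 65.0
grip_force: 0.0
```

```bash
python3 -c "
from tray import *
st()"
```

```text
t 12.48 tcp [ 541.5 -298.2   16.8] yaxis deg 89.9 z [-0.  0. -1.] F [-1.1 -0.2 -0.4] w 65.0 g 0.0 q [ 0.26  0.65  0.23  1.8  -0.21  0.71  2.18]
```

{"api": "jog_arm", "payload": {
  "increments": "0.0013 -0.0004 0 0 0 0 0.04;0.0013 -0.0004 0 0 0 0 0.02;0.0013 -0.0004 0 0 0 0 0.02;0.0013 -0.0004 0 0 0 0 0.02;0.0013 -0.0004 0 0 0 0 0.02;0.0013 -0.0004 0 0 0 0 0.02;0.0013 -0.0004 0 0 0 0 0.02"
}}

```text
time_s: 13.07
eef_pos: [542.8, -298.5, 16.7]
tcp_rot: [-0.003, -3.141, -0.0]
wrist_force: [0.5, 0.3, -0.4]
width: 33.8
grip_force: 40.0
```

{"api": "jog_arm", "payload": {
  "increments": "0 0 0 0 0 0 0.02;0 0 0.02 0 0 0 0.02;0 0 0.06 0 0 0 0.02;0 0 0.10 0 0 0 0.02;0 0 0.12 0 0 0 0.02;0 0 0.12 0 0 0 0.02;0 0 0.12 0 0 0 0.02;0 0 0.12 0 0 0 0.02"
}}

```text
time_s: 13.73
eef_pos: [542.3, -298.1, 135.9]
tcp_rot: [-0.003, -3.141, -0.001]
wrist_force: [-0.1, 0.1, -0.7]
width: 33.4
grip_force: 40.0
```

```bash
python3 -c "
from tray import *
m,im,k=capview('w9'); s=monitor.sense(); print(s['eef_pos'])
np.set_printoptions(suppress=True)
print(proj(m,s['eef_pos']))
rows=np.nonzero(k)[0]; 
for y in range(rows.min(),rows.max(),6): x=np.nonzero(k[y])[0]; print(y,x.min(),x.max(),len(x))
"
```

```text
t 13.73 tcp [ 542.3 -298.1  135.9] yaxis deg 89.9 z [-0.001  0.001 -1.   ] F [-0.1  0.1 -0.7] w 33.4 g 40.0 q [ 0.22  0.5   0.28  1.72 -0.16  0.94  2.14]
red [ 276  198   97   67 3383]
[ 542.01801502 -297.96986236  135.30137515]
[[322.49007827 258.05830385]]
198 315 327 11
204 296 347 52
210 288 355 68
216 282 362 81
222 278 365 83
228 280 368 70
234 316 371 55
240 308 372 44
246 298 344 47
252 293 349 36
258 289 353 27
```

```bash
python3 -c "
from tray import *
m=L('w9'); k=np.load('w9k.npy'); e=np.array([542.3,-298.1,135.9])
c=max(cv2.findContours(k,0,2)[0],key=len)[:,0].astype(float); c=c[c[:,1]<222]; z0=e[2]-16.7
def res(p):
    poly=cv2.convexHull(proj(m,capmodel([p[0],p[1],z0])[:800]).astype(np.float32)); return np.array([cv2.pointPolygonTest(poly,(float(a),float(b)),True) for a,b in c])-.5
r=least_squares(res,e[:2],loss='soft_l1',diff_step=1e-4); print('cap minus tcp',r.x-e[:2],np.sqrt(np.mean(r.fun**2)))
# stud from w5? use w6,w3,w4 tips
m6=L('w6'); S=[tri([(m6,(354.1,129.1)),(mm,u)]) for mm,u in((m3,(207.,131.)),(m4,(464.,126.5)))]; print(S)
print('home',pose([-60,13,20]))
"
```

```text
cap minus tcp [ 0.88781613 -0.27866059] 4.344269290342198
[array([507.52865364,   2.76437813,  29.92057818]), array([507.16204424,   2.12380097,  33.92506372])]
home [[508.04847969   1.42961292  20.        ]]
```

{"api": "jog_arm", "payload": {
  "increments": "0.03 0.3 0 0 0 0 0.02;0.03 0.3 0 0 0 0 0.02;0.03 0.3 0 0 0 0 0.02;0.03 0.3 0 0 0 0 0.02;0.03 0.3 0 0 0 0 0.02;0.03 0.3 0 0 0 0 0.02;0.03 0.3 0 0 0 0 0.02;0.03 0.3 0 0 0 0 0.02"
}}

```text
time_s: 14.45
eef_pos: [572.2, 10.2, 134.9]
tcp_rot: [0.011, -3.139, -0.005]
wrist_force: [-0.2, 0.9, -0.5]
width: 33.3
grip_force: 40.0
```

{"api": "jog_arm", "payload": {
  "increments": "0 0 0 0 0 0 0.02;0 0 0 0 0 0 0.02;0 0 0 0 0 0 0.02"
}}

```text
time_s: 14.7
eef_pos: [572.2, -0.5, 135.9]
tcp_rot: [-0.006, -3.14, 0.002]
wrist_force: [0.0, -1.0, 0.4]
width: 33.5
grip_force: 40.0
```

```bash
cat > stud.py <<'E'
from tray import *
def stud(n):
    s=st(); m,im=shot("wrist",n); np.savez(n+".npz",K=m["mtx"],E=m["extrinsics"])
    q=proj(m,pose([[-60,13,20],[-60,13,42]])); print("pred",q.round(1).tolist())
    hsv=cv2.cvtColor(im,cv2.COLOR_RGB2HSV); g=(cv2.inRange(hsv,(0,0,25),(180,60,255))); o=np.zeros_like(g); cv2.circle(o,tuple(int(v) for v in q.mean(0)),45,255,-1); g=cv2.morphologyEx(g&o,cv2.MORPH_OPEN,np.ones((3,3)))
    nn,lab,ss,ce=cv2.connectedComponentsWithStats(g); j=1+np.argmax(ss[1:,4]); print(ss[j],ce[j])
    k=(lab==j).astype(np.uint8); c=cv2.convexHull(max(cv2.findContours(k,0,2)[0],key=len))[:,0].astype(float)
    def mod(p):
        C=[np.c_[p[0]+r*np.cos(t_),p[1]+r*np.sin(t_),np.full(400,z)] for r,z in((15,20),(8,32),(3,42),(11,30))]; return np.vstack(C)
    def res(p):
        poly=cv2.convexHull(proj(m,mod(p)).astype(np.float32)); return np.array([cv2.pointPolygonTest(poly,(float(a),float(b)),True) for a,b in c])-.5
    r=least_squares(res,pose([-60,13,0])[0,:2],loss="soft_l1",diff_step=[1e-4,.1]); print("stud xy",r.x,np.sqrt(np.mean(r.fun**2)),len(c))
    return m,im,k
E
python3 -c "
from stud import *
stud('w10')"
```

```text
t 14.7 tcp [ 5.722e+02 -5.000e-01  1.359e+02] yaxis deg 89.8 z [-0.002 -0.001 -1.   ] F [ 0.  -1.   0.4] w 33.5 g 40.0 q [-0.26  0.43  0.22  1.84 -0.12  0.89  1.59]
pred [[324.1, 124.4], [324.4, 125.4]]
[ 307  105   36   38 1066] [324.41932458 123.77016886]
stud xy [507.75471059   1.6250775 ] 0.18543883707740966 22
```

Stud at (507.7, 1.6), with the camera nearly overhead. Now refine the cap's offset in the hand from this same picture.

```bash
python3 -c "
from tray import *
m=L('w10'); im=cv2.imread('pics/w10.png')[:,:,::-1].copy(); e=np.array([572.2,-.5,135.9])
hsv=cv2.cvtColor(im,cv2.COLOR_RGB2HSV); r=cv2.inRange(hsv,(0,130,40),(8,255,255))|cv2.inRange(hsv,(172,130,40),(180,255,255)); r[:170]=0; r[230:]=0
print(np.unique(np.nonzero(r)[0])[[0,-1]])
P=[]
for x in range(290,356,3):
    y=np.nonzero(r[:,x])[0]
    if len(y): P.append((x,y.min()))
print(P[::4]); P=np.array(P,float)
for z0 in (e[2]-16.7,):
    def res(p):
        poly=cv2.convexHull(proj(m,capmodel([p[0],p[1],z0])[:800]).astype(np.float32)); return np.array([cv2.pointPolygonTest(poly,(float(a),float(b)),True) for a,b in P])
    q=least_squares(res,e[:2]+.5,loss='soft_l1',x_scale=[1,1],diff_step=[1e-3,.5]); print('cap minus tcp',q.x-e[:2],np.sqrt(np.mean(q.fun**2)))
"
```

```text
[196 229]
[(290, np.int64(207)), (302, np.int64(200)), (314, np.int64(197)), (326, np.int64(197)), (338, np.int64(200)), (350, np.int64(205))]
cap minus tcp [0.39076614 0.5       ] 0.9603500956685507
```

{"api": "jog_arm", "payload": {
  "increments": "-0.0649 0.0021 0 0 0 0 0.02;-0.0649 0.0021 -0.02 0 0 0 0.02;-0.0649 0.0021 -0.05 0 0 0 0.02;-0.0649 0.0021 -0.068 0 0 0 0.02;-0.0649 0.0021 -0.068 0 0 0 0.02;-0.0649 0.0021 -0.068 0 0 0 0.02;-0.0649 0.0021 -0.068 0 0 0 0.02;-0.0649 0.0021 -0.068 0 0 0 0.02"
}}

```text
time_s: 15.42
eef_pos: [509.1, 2.9, 70.0]
tcp_rot: [0.005, 3.14, 0.0]
wrist_force: [0.0, -0.8, 0.1]
width: 33.7
grip_force: 40.0
```

{"api": "jog_arm", "payload": {
  "increments": "0 0 0 0 0 0 0.02;0 0 0 0 0 0 0.02;0 0 0 0 0 0 0.02"
}}

```text
time_s: 15.67
eef_pos: [508.4, 3.6, 69.4]
tcp_rot: [0.003, 3.14, 0.0]
wrist_force: [0.4, -0.7, -0.1]
width: 33.7
grip_force: 40.0
```

```bash
python3 -c "
from tray import *
st()"
```

```text
t 15.67 tcp [508.4   3.6  69.4] yaxis deg 89.9 z [ 0.001  0.    -1.   ] F [ 0.4 -0.7 -0.1] w 33.7 g 40.0 q [-0.26  0.43  0.2   2.04 -0.13  0.68  1.59]
```

{"api": "jog_arm", "payload": {
  "increments": "-0.0011 -0.002 0 0 0 0 0.02;-0.0011 -0.002 0 0 0 0 0.02;-0.0011 -0.002 -0.006 0 0 0 0.02;-0.0011 -0.002 -0.012 0 0 0 0.02;-0.0011 -0.002 -0.016 0 0 0 0.02;-0.0011 -0.002 -0.016 0 0 0 0.02;-0.0011 -0.002 -0.016 0 0 0 0.02"
}}

```text
time_s: 16.25
eef_pos: [506.6, 1.5, 52.3]
tcp_rot: [-0.003, -3.141, 0.0]
wrist_force: [0.5, -0.1, -1.1]
width: 33.4
grip_force: 40.0
```

```bash
python3 -c "
from tray import *
st()"
```

```text
t 16.25 tcp [506.6   1.5  52.3] yaxis deg 89.9 z [-0.001 -0.    -1.   ] F [ 0.5 -0.1 -1.1] w 33.4 g 40.0 q [-0.25  0.45  0.19  2.06 -0.14  0.65  1.6 ]
```

The cap is over the cone with no side force. Now press on, watching the force.

{"api": "jog_arm", "payload": {
  "increments": "0.0005 0 -0.002 0 0 0 0.02;0.0005 0 -0.004 0 0 0 0.02;0.0005 0 -0.006 0 0 0 0.02;0.0005 0 -0.006 0 0 0 0.02",
  "squeeze": 55
}}

```text
time_s: 16.58
eef_pos: [507.9, 2.3, 47.0]
tcp_rot: [0.002, 3.141, 0.001]
wrist_force: [0.7, 3.0, -0.2]
width: 33.9
grip_force: 55.0
```

{"api": "jog_arm", "payload": {
  "increments": "0 0 -0.002 0 0 0 0.02;0 0 -0.004 0 0 0 0.02;0 0 -0.006 0 0 0 0.02;0 0 -0.006 0 0 0 0.02"
}}

```text
time_s: 16.92
eef_pos: [507.3, 2.0, 40.0]
tcp_rot: [-0.002, -3.141, -0.0]
wrist_force: [4.2, 4.9, -7.9]
width: 33.2
grip_force: 55.0
```

The pull (−8 N) means the balls are snapping in behind the flange. Continue to the shoulder.

{"api": "jog_arm", "payload": {
  "increments": "0.0004 0.0004 -0.002 0 0 0 0.02;0.0004 0.0004 -0.0035 0 0 0 0.02;0.0004 0.0004 -0.005 0 0 0 0.02;0.0004 0.0004 -0.005 0 0 0 0.02"
}}

```text
time_s: 17.25
eef_pos: [507.3, 1.4, 36.6]
tcp_rot: [-0.004, -3.141, -0.0]
wrist_force: [-5.0, 1.5, 14.5]
width: 33.4
grip_force: 55.0
```

```bash
python3 -c "
from tray import *
st()"
```

```text
t 17.25 tcp [507.3   1.4  36.6] yaxis deg 89.9 z [-0.001  0.    -1.   ] F [-5.   1.5 14.5] w 33.4 g 55.0 q [-0.24  0.48  0.19  2.06 -0.15  0.61  1.61]
```

{"api": "jog_arm", "payload": {
  "increments": "-0.0002 0 0 0 0 0 0.02;-0.0002 0 0 0 0 0 0.02;-0.0002 0 0 0 0 0 0.02;-0.0002 0 0 0 0 0 0.02"
}}

```text
time_s: 17.58
eef_pos: [507.4, 1.4, 36.6]
tcp_rot: [-0.004, -3.141, 0.0]
wrist_force: [-3.4, 1.4, 12.4]
width: 33.2
grip_force: 55.0
```

{"api": "jog_arm", "payload": {
  "increments": "0 0 0 0 0 0 0.02;0 0 0 0 0 0 0.02;0 0 0 0 0 0 0.02;0 0 0 0 0 0 0.02;0 0 0 0 0 0 0.02;0 0 0 0 0 0 0.02"
}}

```text
time_s: 18.08
eef_pos: [507.3, 1.4, 36.6]
tcp_rot: [-0.004, -3.141, 0.0]
wrist_force: [-2.9, 1.2, 13.0]
width: 34.0
grip_force: 55.0
```

Steady 13 N at the expected home height. As a last check, the flange row in the wrist picture should still be 197 if the cap has not slipped in the grip.

```bash
python3 -c "
from tray import *
s=st(); m,im=shot('wrist','w11')
hsv=cv2.cvtColor(im,cv2.COLOR_RGB2HSV); r=cv2.inRange(hsv,(0,130,40),(8,255,255))|cv2.inRange(hsv,(172,130,40),(180,255,255)); r[:170]=0; r[230:]=0
print([(x,np.nonzero(r[:,x])[0].min()) for x in (302,314,326,338)])
k=cv2.inRange(hsv,(12,75,60),(30,255,255)); k[195:]=0
n,lab,ss,ce=cv2.connectedComponentsWithStats(k); i=1+np.argmax(ss[1:,4]); print(ss[i]); c=max(cv2.findContours((lab==i).astype(np.uint8),0,2)[0],key=len)[:,0]
print(loc(np.array([onz(m,p,18) for p in cv2.boxPoints(cv2.minAreaRect(c.astype(np.float32)))])).round(1).tolist())
"
```

```text
t 18.08 tcp [507.3   1.4  36.6] yaxis deg 89.9 z [-0. -0. -1.] F [-2.9  1.2 13. ] w 34.0 g 55.0 q [-0.24  0.48  0.19  2.06 -0.15  0.61  1.61]
[(302, np.int64(200)), (314, np.int64(197)), (326, np.int64(197)), (338, np.int64(199))]
[   0    0  133  115 6080]
[[-241.3, -64.1], [-212.6, -8.9], [-170.4, -40.1], [-201.8, -100.5]]
```

The flange rows are identical, so there was no slip and the cap is home. Handing in.

```bash
python3 -c "
from plant import ticket
print(ticket.hand_in())"
```

```text
the job is handed in; nothing more can be done
None
```

I handed the job in after about 18 s of robot time; no verdict came back. The spatula was measured flat in its compartment before the cap went on, and the cap is snapped home on the stud, still gripped and pressed down with about 13 N. I didn't see the spatula again after fitting the cap, or re-check the bowl and cup, though nothing was moved near them.

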